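Unlock the indexing plunger of a vial turntable and hold it back

ROBOT

A 6-joint arm with a two-finger parallel gripper is mounted at the origin on a cart in front of the work surface, level with it; the furniture and walls round the work are solid. World frame = base frame: x ahead of the robot, y to its left, z up, the work surface at z = 0. Lengths are in mm, angles in rad, forces in N, time in s.
With the tool pointing down it reaches from about 275 to 750 mm from the base axis. Payload 10.2 kg.
Tool frame: the origin (TCP) lies at the very end of the fingers, on their centre line; the grasp point (between the pads) lies 19 mm behind it; z points along the fingers, y is the line along which they close (so a half turn about z gives the same grasp; the last joint's range is limited). The gripper opens to 85 mm and grips with 20 to 120 N. Pads are 22 mm wide; open, the fingers measure 114 mm over their backs; the gripper's body (76 mm by 85 mm) begins 54 mm behind the grasp point. The pads swing forward as they close: fully open they stand 13 mm farther back than shut.
Start: joints at [0.992, 0.313, 1.498, -0, 1.331, -0.223], TCP at [182.892, 492.12, 231.294] pointing down, gripper open.
Joint ranges: [-2.94, 2.94], [-0.97, 2.17], [0.19, 2.56], [-1.23, 4.37], [0.02, 3.11], [-2.88, 2.88]. Speed limits (rad/s): [2.39, 2.39, 3.01, 3.14, 3.14, 3.14].

INTERFACE

Orientations are given as a unit quaternion [w, x, y, z].
In Python, from rig import telemetry, optics, ctrl gives the robot as it stands.
- The arm moves only by the tool servo_tool, never from a script. Its argument "deltas" is a list of rows, each a list of 3 entries, a list of its own where there are three numbers: the shift along the tool's x, y, z in units of 20 cm (1.0 is 20 cm), then the turn, a rotation vector about the tool's x, y, z in units of 90 degrees (1.0 is 90 degrees), then the opening, from 0 (shut) to 1 (fully open). A call has 1 to 8 rows; each row shifts and turns the commanded pose from where the row before left it, along the tool's axes as they then stand; what a row does not reach is not made up. A row lasts 1/10 s, in which the tool goes at most 50 mm and 8.59 degrees, less where a joint would pass 70% of its speed; a pose out of reach is approached as far as the arm can. A call with a number of a shift or a turn outside -1 to 1 is refused whole. A call with a gripper value outside its range is refused whole. The fingers move at their own pace and stop on an object; "squeeze" is the grip in N (left out, the last holds). Time passes only in rows, so rows that do not move let the fingers close. It gives the time, the measured TCP pose, the force, the opening and the grip force at its end, in the units of the state.
- telemetry.sense(): the state, without advancing time (a new reading comes with each control period).
- optics.capture(name): name is "side" or "top" or "wrist"; returns the picture (420x560x3 uint8, blue, green, red); there is no depth.
- optics.camera_model(name): a dict with "vfov" (degrees; the focal length in pixels is half the picture's height over the tangent of half this angle, whatever the lens; pixels are square), "cx", "cy" (the principal point, pixels), "R" (3x3) and "t" (3): a world point X has camera coordinates R X + t; the wrist camera has in their place "mount" (4x4, takes a point from camera to tool coordinates, whose origin is the TCP and whose axes are the flange's). Camera axes: x right, y down, z forward; pixel columns grow to the right and rows downward; lengths in mm; the calibration is good to about 2 mm. A picture is of the moment at which its call begins: read the wrist's pose just before it. camera_model takes no time and is no camera call.
- ctrl.finish_job(): hands the job in; it is judged then, once.
The state is a dict: "time_s": time; "joints": joint angles; "dq": joint speeds; "tau": joint torques, N m; "eef_pos": TCP position; "ee_rot": TCP orientation; "force": force on the tool from outside, world axes, zero at the start; "wrist_torque": the same for the moment, N m; "grip_width": opening from 0.0 (shut) to 1.0 (fully open); "grip_force": force on a finger pad.
Only numpy, scipy, OpenCV 4.12 (cv2) and the standard library are available. Lean on these libraries where they do the work, as an engineer would, in place of code of your own. Each camera call takes 0.05 s, during which the arm holds its last target. There are 200 camera calls.

TASK

The vial turntable on the bench is locked by a sprung index plunger, so first turn the brass hexagonal lock nut under its red knob counter-clockwise (seen from above) as far as it goes, without pulling the knob. Then take the red knob, pull the plunger straight up as far as it goes, clear of its hole in the disc, and keep holding it there in the gripper: the program finishes while holding, and nothing is let go. Leave the beaker, the atomiser, the dropper bottle and the funnel beside it alone.

Things in the scene. Friction and masses are not known exactly. Their poses are not given: they have to be found in the camera images.
- indexer: Turntable fixture, fixed to the bench: base 150 x 225 x 12 mm, white disc 168 mm across, top at 44 mm (does not turn), blue column and flat arm 44 mm wide with its top 72 mm above the bench. Origin on the bench below the upright axis of plunger and nut; z up. Column towards its +y (arm ends 62 mm from the axis; nothing higher than the arm), disc centre 68 mm towards -y. Place and yaw vary.
- nut_centre (a point): Centre of the brass lock nut: regular hexagon 36 mm across flats (41.5 across corners), 18 mm high, from 74 to 92 mm above the bench, on the plunger's axis. z up; its x axis is square to one pair of flats (the others lie 60 and 120 degrees round) and turns with the nut. The black slot on its top points at the white mark on the blue arm when fully open.
- nut (a joint): Angle of the lock nut in rad, growing counter-clockwise seen from above; 0 locked, stop at 1.31 (75 degrees) fully open; starts between 0 and 0.25. It stays where it is left (friction about 0.06 N m) and does not rise. Below about 1.1 a bayonet inside it blocks the plunger.
- knob_centre (a point): Centre of the red plunger knob, a round knurled knob 26 mm in diameter and 19 mm high, above the nut on the same upright axis; with the plunger down it reaches from 103 to 122 mm above the bench, so 11 mm of thin stem lies between nut and knob. It moves with the plunger.
- plunger (a joint): Lift of the plunger in m: 0 seated in its hole, stop at 0.018 fully back. A spring pulls it down, 3 N at the bottom and 7.5 N fully back, so it snaps back when let go. Its tip is 8 mm deep in the disc when seated.
- beaker_centre (a point): Centre of a clear plastic beaker, 47 mm across, 55 mm high, loose. Leave alone.
- atomiser_centre (a point): Centre of a small glass atomiser with a black cap, 18 mm across, 80 mm high, standing loose. Leave alone.
- dropper_centre (a point): Centre of a tan glass dropper bottle with a black bulb, 39 mm across, 102 mm high, standing loose. Leave alone.
- funnel_centre (a point): Centre of a grey funnel standing on its mouth, 57 mm across, 56 mm high, loose. Leave alone.

How it is judged:
By the outcome, as a careful person would: the job done as asked, in the order asked, and still so for the second after the job is handed in, while the arm keeps its last pose, push and grip.
It also fails if it takes over 38 s, if anything falls off the work surface, if the arm or the gripper's body presses on something with over 40 N, if the wrist force passes 120 N, or if a joint passes its speed limit or range.

## Working session

There is one attempt and no reset: what is moved stays moved. The work goes in short steps, Python scripts to look and compute and a tool call to move; the robot and the scene stay as the last step left them, time stands still between calls to the robot, and variables do not carry over. Pictures are saved under pics/ and viewed, at most 10 in all, crops included, and the job is handed in when it is done.

Besides the shell and the picture viewer there is one more tool, called by a JSON object that holds its "name" and its "arguments". servo_tool: Moves the arm, as the interface text tells. Its arguments: {"type":"object","properties":{"deltas":{"type":"array"},"squeeze":{"type":"number"}},"required":["deltas"]}

```bash
ls; mkdir -p pics; python3 - <<'E'
from rig import telemetry, optics, ctrl
import cv2
s=telemetry.sense();print(s)
for n in("top","side"):
    cv2.imwrite(f"pics/{n}0.png",optics.capture(n)); print(n,optics.camera_model(n))
print(optics.camera_model("wrist"))
E
```

```text
pics
{'time_s': 0.0, 'joints': array([ 9.91549603e-01,  3.13453834e-01,  1.49843776e+00,  3.43596155e-06,
        1.33099216e+00, -2.23367772e-01]), 'dq': array([ 2.51286112e-04, -1.35555012e-03,  5.99888922e-04, -7.98046646e-05,
       -2.10078581e-03,  7.42603397e-04]), 'tau': array([ 2.44997726e-03, -4.12266684e+01, -2.59738129e+01, -2.54805235e-05,
        4.21038712e-03, -1.25980881e-05]), 'eef_pos': array([182.76914146, 491.88695702, 230.73285641]), 'ee_rot': array([-2.53702262e-04,  1.77002327e-01,  9.84210221e-01, -5.93610477e-04]), 'force': array([-0.43256995,  0.23748197, -1.03546775]), 'wrist_torque': array([ 0.00255813,  0.04152497, -0.00684163]), 'grip_force': 0.0, 'grip_width': 1.0011447118615797}
top {'vfov': 54.55715194635898, 'cx': 281.36414788478726, 'cy': 214.7729618904687, 'R': array([[-0.00302033, -0.99998662, -0.00419885],
       [-0.99657872,  0.00335678, -0.0825808 ],
       [ 0.08259379,  0.00393506, -0.99657553]]), 't': array([  17.64977964,  538.81954684, 1276.4487285 ])}
side {'vfov': 49.54263191674902, 'cx': 277.35312997078853, 'cy': 213.4216735061419, 'R': array([[-9.99272471e-01, -3.51405503e-02, -1.48212802e-02],
       [-5.34041581e-04,  4.01474133e-01, -9.15870206e-01],
       [ 3.81345437e-02, -9.15195969e-01, -4.01200816e-01]]), 't': array([ 525.05843971,   76.26618867, 1090.10293307])}
{'vfov': 64.6628411732928, 'cx': 286.98650587497815, 'cy': 216.87046281274388, 'mount': array([[-3.39013215e-04, -9.59450114e-01, -2.81878280e-01,
         7.17101566e+01],
       [ 9.99999851e-01, -2.04913362e-04, -5.05214577e-04,
        -1.03843834e+00],
       [ 4.26967557e-04, -2.81878409e-01,  9.59450040e-01,
        -1.41321505e+02],
       [ 0.00000000e+00,  0.00000000e+00,  0.00000000e+00,
         1.00000000e+00]])}
```

View pics/top0.png

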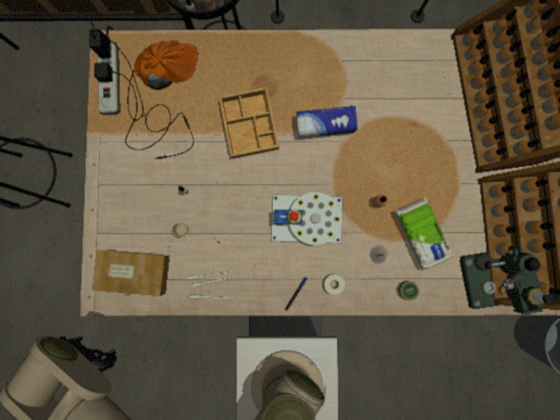

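View pics/side0.png

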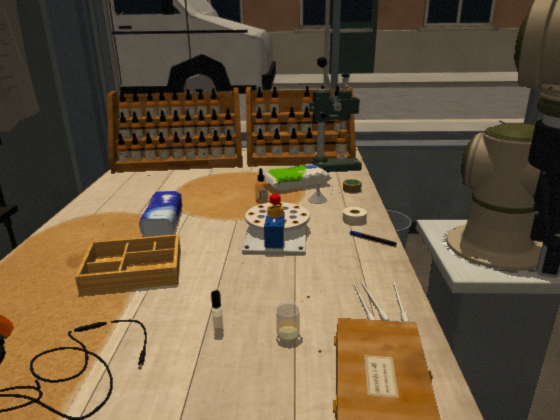

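The top view shows the red knob at about (294,216), with the column towards image left (+y) and the disc to the right. The side view shows the knob at about (275,199). The loose items are all more than 200 mm from it.

```bash
cat > h.py <<'E'
import numpy as np, cv2
from rig import telemetry, optics
from scipy.spatial.transform import Rotation as Ro
def f(m): return 210/np.tan(np.radians(m["vfov"])/2)
def tool():
    s=telemetry.sense(); q=s["ee_rot"]; return Ro.from_quat(np.r_[q[1:],q[0]]).as_matrix(), s["eef_pos"]
def ray(n,px,T=None):
    m=optics.camera_model(n); d=np.array([(px[0]-m["cx"])/f(m),(px[1]-m["cy"])/f(m),1])
    if n=="wrist":
        R,p=T; M=m["mount"]; return R@M[:3,3]+p, R@M[:3,:3]@d
    return -m["R"].T@m["t"], m["R"].T@d
def atz(n,px,z,T=None):
    o,d=ray(n,px,T); return o+d*(z-o[2])/d[2]
def mid(a,b):
    (o1,d1),(o2,d2)=a,b
    k=np.linalg.lstsq(np.c_[d1,-d2],o2-o1,rcond=None)[0]
    p,q=o1+k[0]*d1,o2+k[1]*d2; return (p+q)/2,np.linalg.norm(p-q)
def blob(im,lo,hi,box):
    h=cv2.cvtColor(im,cv2.COLOR_BGR2HSV); m=cv2.inRange(h,lo,hi)
    if lo[0]==0: m|=cv2.inRange(h,(172,lo[1],lo[2]),(180,255,255))
    k=np.zeros_like(m); x0,x1,y0,y1=box; k[y0:y1,x0:x1]=m[y0:y1,x0:x1]
    ys,xs=np.nonzero(k); return xs.mean(),ys.mean(),len(xs)
E
python3 - <<'E'
from h import *
t=cv2.imread("pics/top0.png"); s=cv2.imread("pics/side0.png")
a=blob(t,(0,170,90),(6,255,255),(280,310,200,232)); b=blob(s,(0,170,90),(6,255,255),(262,290,188,208))
u=blob(t,(100,120,50),(125,255,255),(265,305,200,235))
print(a,b,u); print(mid(ray("top",a),ray("side",b)), atz("top",a,114), atz("top",u[:2],72))
# base plate corners
for c in [(272.5,196),(272.5,241),(341.5,195),(342,242.5)]: print(atz("top",c,12))
E
```

```text
(np.float64(293.7173913043478), np.float64(215.41304347826087), 46) (np.float64(273.9344262295082), np.float64(197.24590163934425), 61) (np.float64(282.02906976744185), np.float64(216.57558139534885), 172)
(array([530.86250526, -20.95406664, 115.68355976]), np.float64(3.489021882938059)) [529.24920165 -21.02468494 114.        ] [529.20411106  13.71085982  72.        ]
[600.61765381  44.39281181  12.        ]
[455.66672904  44.57004082  12.        ]
[ 603.07344066 -178.19894403   12.        ]
[ 450.19613193 -177.47037881   12.        ]
```

{"name": "servo_tool", "arguments": {"deltas": [[[-0.194, -0.138, 0], [0, 0, 0], 1], [[-0.194, -0.138, 0], [0, 0, 0], 1], [[-0.194, -0.138, 0], [0, 0, 0], 1], [[-0.194, -0.138, 0], [0, 0, 0], 1], [[-0.194, -0.138, 0], [0, 0, 0], 1], [[-0.194, -0.138, 0], [0, 0, 0], 1], [[-0.194, -0.138, 0], [0, 0, 0], 1], [[-0.194, -0.138, 0], [0, 0, 0], 1]]}}

```text
time_s: 0.9
eef_pos: [397.5, 175.2, 231.2]
ee_rot: [-0.0, 0.177, 0.984, 0.0]
force: [0.3, 0.5, -0.5]
grip_width: 1.003
grip_force: 0.0
```

{"name": "servo_tool", "arguments": {"deltas": [[[-0.194, -0.138, 0], [0, 0, 0], 1], [[-0.194, -0.138, 0], [0, 0, 0], 1], [[-0.194, -0.138, 0], [0, 0, 0], 1], [[-0.194, -0.138, 0], [0, 0, 0], 1], [[-0.194, -0.138, 0], [0, 0, 0], 1], [[0, 0, 0], [0, 0, 0], 1], [[0, 0, 0], [0, 0, 0], 1]]}}

```text
time_s: 1.6
eef_pos: [530.6, -20.3, 230.6]
ee_rot: [-0.001, 0.178, 0.984, 0.0]
force: [0.2, 0.6, 0.3]
grip_width: 0.999
grip_force: 0.0
```

```bash
python3 - <<'E'
from h import *
np.set_printoptions(precision=3,suppress=True)
s=telemetry.sense();print(s["time_s"],s["joints"]);T=tool();print(T)
im=optics.capture("wrist");cv2.imwrite("pics/w1.png",im)
np.savez("T1.npz",R=T[0],p=T[1])
h=cv2.resize(im,(784,588));cv2.imwrite("pics/w1b.png",h)
E
```

```text
1.6 [-0.259  0.327  1.48   0.     1.336 -1.473]
(array([[-0.937,  0.35 , -0.002],
       [ 0.35 ,  0.937,  0.001],
       [ 0.002,  0.   , -1.   ]]), array([530.559, -20.342, 230.59 ]))
```

View pics/w1b.png

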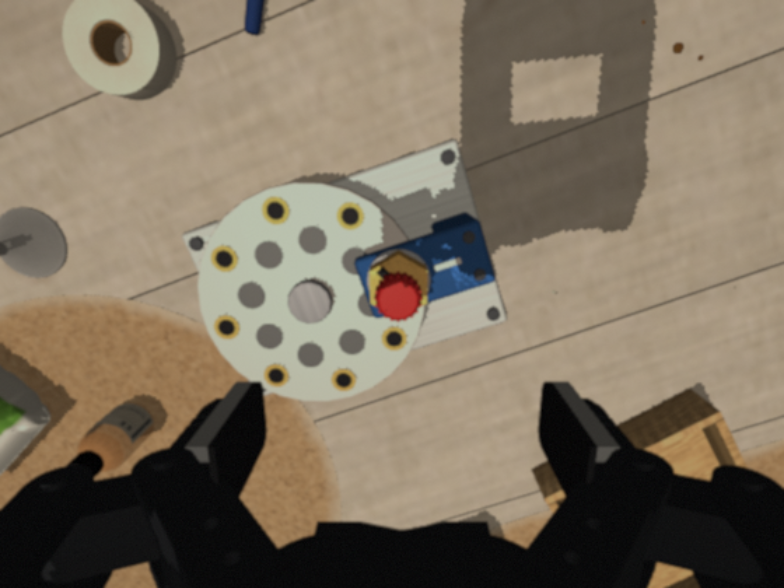

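The wrist view shows the knob at about (398,297) in the enlarged picture, the brass nut around it, and the white mark on the arm at (447,264). I'll zoom in on the nut.

```bash
python3 - <<'E'
from h import *
np.set_printoptions(precision=3,suppress=True)
d=np.load("T1.npz");T=(d["R"],d["p"]);im=cv2.imread("pics/w1.png")
a=blob(im,(0,170,90),(6,255,255),(255,315,180,240));print(a)
for z in(112,118):print(atz("wrist",a,z,T))
c=im[145:245,240:365];cv2.imwrite("pics/c1.png",cv2.resize(c,None,fx=6,fy=6,interpolation=cv2.INTER_CUBIC))
E
```

```text
(np.float64(284.26144756277694), np.float64(213.6189069423929), 677)
[530.963 -24.111 112.   ]
[529.4  -23.47 118.  ]
```

View pics/c1.png

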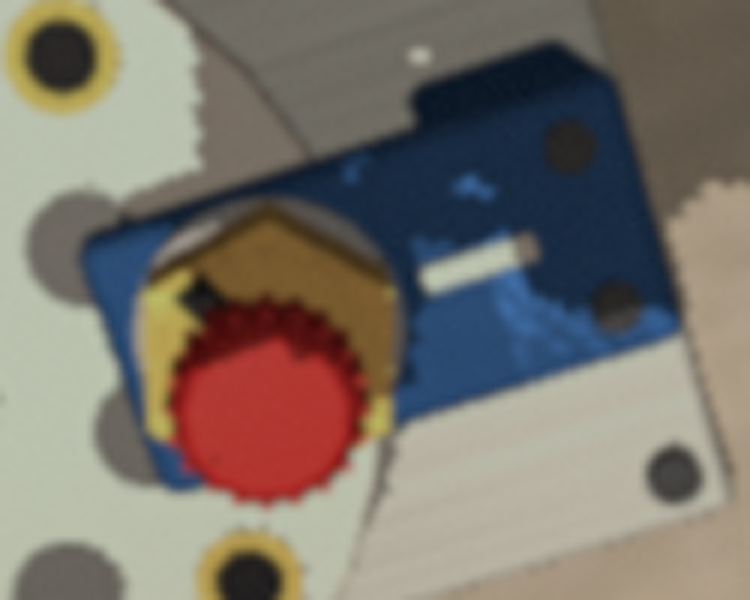

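The nut's flats look vertical in this crop, with corners at (268,210), (150,280) and (395,275), so they are nearly square to the closing line. The slot end shows at (200,297). I'll turn these into world coordinates.

```bash
python3 - <<'E'
from h import *
np.set_printoptions(precision=2,suppress=True)
d=np.load("T1.npz");T=(d["R"],d["p"])
w=lambda u,v,z:atz("wrist",(240+u/6,145+v/6),z,T)[:2]
P={k:w(*k,92) for k in[(268,210),(150,280),(395,275),(148,430),(395,432)]}
for k,v in P.items():print(k,v)
ctr=(P[(150,280)]+P[(395,432)]+P[(395,275)]+P[(148,430)])/4;print("ctr",ctr)
for k,v in P.items():e=v-ctr;print(k,np.hypot(*e),np.degrees(np.arctan2(e[1],e[0])))
s=w(200,297,92)-ctr;print("slot",np.hypot(*s),np.degrees(np.arctan2(s[1],s[0])))
a,b=w(425,280,72),w(535,248,72);e=b-a;print("mark",a,b,np.degrees(np.arctan2(e[1],e[0])), a-ctr)
print("arm edge",[ (lambda e:np.degrees(np.arctan2(e[1],e[0])))(w(*q,72)-w(*p,72)) for p,q in[((85,245),(415,130)),((405,418),(680,332))]])
print("tool y",np.degrees(np.arctan2(T[0][1,1],T[0][0,1])), "knob", w(266,405,122))
E
```

```text
(268, 210) [508.46 -15.45]
(150, 280) [512.02 -34.86]
(395, 275) [523.62  -1.71]
(148, 430) [532.75 -43.37]
(395, 432) [545.7   -9.57]
ctr [528.52 -22.38]
(268, 210) 21.22586314187741 160.95809753965463
(150, 280) 20.695585569218828 -142.89445333587463
(395, 275) 21.2368021941733 103.34835214846154
(148, 430) 21.410868662414934 -78.60760858130736
(395, 432) 21.430040957868833 36.713844164477706
slot 13.444745308632468 -150.26535519907435
mark [530.28   1.96] [531.46  19.36] 86.12635417072437 [ 1.76 24.33]
arm edge [np.float64(88.8046294033847), np.float64(87.62756616496728)]
tool y 69.53311563649146 knob [527.53 -22.67]
```

{"name": "servo_tool", "arguments": {"deltas": [[[0.006, -0.014, 0], [0, 0, 0], 1], [[0, 0, 0.07], [0, 0, 0.0952], 1], [[0, 0, 0.07], [0, 0, 0.0952], 1], [[0, 0, 0.07], [0, 0, 0.0952], 1], [[0, 0, 0.07], [0, 0, 0.0952], 1], [[0, 0, 0.07], [0, 0, 0.0952], 1], [[0, 0, 0.07], [0, 0, 0.0952], 1], [[0, 0, 0], [0, 0, 0.0952], 1]]}}

```text
time_s: 2.45
eef_pos: [527.3, -20.9, 145.9]
ee_rot: [-0.001, 0.647, 0.763, -0.001]
force: [-0.3, -0.6, 0.3]
grip_width: 1.002
grip_force: 0.0
```

```bash
python3 - <<'E'
from h import *
np.set_printoptions(precision=3,suppress=True)
optics.capture("wrist")
s=telemetry.sense();print(s["time_s"],s["joints"]);T=tool();print(T)
im=optics.capture("wrist");cv2.imwrite("pics/w2.png",im)
np.savez("T2.npz",R=T[0],p=T[1])
a=blob(im,(0,170,70),(6,255,255),(200,380,100,350));print(a)
print(atz("wrist",a,122,T),atz("wrist",a,116,T))
E
```

```text
2.5 [-0.262  0.402  1.605  0.     1.137 -0.418]
(array([[-0.155,  0.988, -0.001],
       [ 0.988,  0.155,  0.   ],
       [ 0.001, -0.001, -1.   ]]), array([527.726, -21.031, 146.811]))
(np.float64(290.08988764044943), np.float64(254.80711610486892), 1602)
[528.689 -20.287 122.   ] [529.13  -22.784 116.   ]
```

View pics/w2.png

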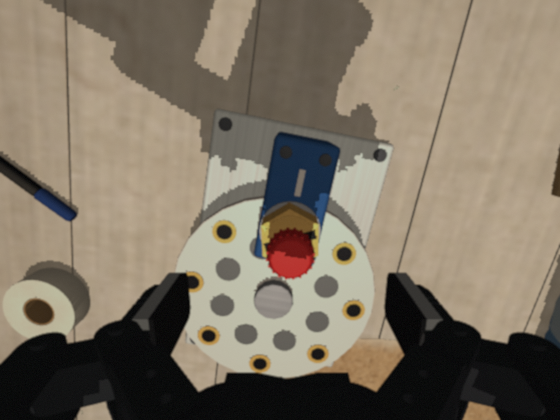

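{"name": "servo_tool", "arguments": {"deltas": [[[-0.005, 0.005, 0.08], [0, 0, 0], 1], [[0, 0, 0.1], [0, 0, 0], 1], [[0, 0, 0.1], [0, 0, 0], 1], [[0, 0, 0.075], [0, 0, 0], 1], [[0, 0, 0], [0, 0, 0], 1], [[0, 0, 0], [0, 0, 0], 0.6], [[0, 0, 0], [0, 0, 0], 0.6], [[0, 0, 0], [0, 0, 0], 0.5]], "squeeze": 30}}

```text
time_s: 3.35
eef_pos: [530.2, -22.9, 77.2]
ee_rot: [0.001, 0.645, 0.764, 0.0]
force: [0.4, -0.2, 0.5]
grip_width: 0.521
grip_force: 0.0
```

{"name": "servo_tool", "arguments": {"deltas": [[[0, 0, 0], [0, 0, 0], 0.3], [[0, 0, 0], [0, 0, 0], 0.3], [[0, 0, 0], [0, 0, 0], 0.3], [[0, 0, 0], [0, 0, 0], 0.3]]}}

```text
time_s: 3.75
eef_pos: [529.7, -23.0, 77.2]
ee_rot: [0.0, 0.645, 0.764, -0.0]
force: [-3.7, 0.5, 6.8]
grip_width: 0.414
grip_force: 30.7
```

{"name": "servo_tool", "arguments": {"deltas": [[[0, 0, 0], [0, 0, -0.07], 0.3], [[0, 0, 0], [0, 0, -0.07], 0.3], [[0, 0, 0], [0, 0, -0.07], 0.3], [[0, 0, 0], [0, 0, -0.07], 0.3], [[0, 0, 0], [0, 0, -0.07], 0.3], [[0, 0, 0], [0, 0, -0.07], 0.3], [[0, 0, 0], [0, 0, -0.07], 0.3], [[0, 0, 0], [0, 0, -0.07], 0.3]]}}

```text
time_s: 4.55
eef_pos: [530.1, -22.8, 77.2]
ee_rot: [0.001, 0.256, 0.967, 0.0]
force: [-1.2, 1.8, 5.9]
grip_width: 0.413
grip_force: 30.5
```

```bash
python3 - <<'E'
from h import *
s=telemetry.sense();print(s["joints"],s["wrist_torque"],s["force"],s["grip_width"],s["grip_force"]);R=tool()[0];print(np.degrees(np.arctan2(R[1,1],R[0,1])))
E
```

```text
[-2.64188961e-01  4.97597164e-01  1.66606771e+00  4.35916318e-04
  9.76828261e-01 -1.31707806e+00] [ 0.24625815  0.25751183 -0.09076192] [-1.22618011  1.77084987  5.94998897] 0.41308451367546883 30.48583632451482
60.312152521304846
```

{"name": "servo_tool", "arguments": {"deltas": [[[0, 0, 0], [0, 0, -0.04], 0.3], [[0, 0, 0], [0, 0, -0.04], 0.3], [[0, 0, 0], [0, 0, -0.02], 0.3], [[0, 0, 0], [0, 0, 0], 0.3]]}}

```text
time_s: 4.95
eef_pos: [530.1, -22.7, 77.2]
ee_rot: [0.001, 0.181, 0.983, 0.0]
force: [-1.0, 3.1, 5.0]
grip_width: 0.413
grip_force: 30.5
```

```bash
cat > st.py <<'E'
from h import *
s=telemetry.sense();print(s["wrist_torque"],s["force"],s["grip_width"],s["grip_force"]);R=tool()[0];print(np.degrees(np.arctan2(R[1,1],R[0,1])),s["joints"][5])
E
python3 st.py
```

```text
[0.27845359 0.19924013 0.11608762] [-0.95449461  3.0912127   5.03177366] 0.4125233128090869 30.479361506877467
69.12294188976445 -1.4707106955914153
```

{"name": "servo_tool", "arguments": {"deltas": [[[0, 0, 0], [0, 0, -0.02], 0.3], [[0, 0, 0], [0, 0, -0.02], 0.3], [[0, 0, 0], [0, 0, 0], 0.3]]}}

```text
time_s: 5.25
eef_pos: [530.1, -22.7, 77.2]
ee_rot: [0.001, 0.15, 0.989, 0.0]
force: [-1.5, 2.5, 5.4]
grip_width: 0.414
grip_force: 30.5
```

```bash
python3 st.py
```

```text
[0.28310567 0.21887783 0.00912319] [-1.46367508  2.54616444  5.36254499] 0.4139157728125335 30.485450105625205
72.70690594601598 -1.5333702321740512
```

{"name": "servo_tool", "arguments": {"deltas": [[[0, 0, 0], [0, 0, -0.02], 0.3], [[0, 0, 0], [0, 0, -0.02], 0.3], [[0, 0, 0], [0, 0, 0], 0.3]]}}

```text
time_s: 5.55
eef_pos: [530.6, -22.8, 77.2]
ee_rot: [0.001, 0.121, 0.993, 0.0]
force: [2.1, 2.8, 4.5]
grip_width: 0.412
grip_force: 36.0
```

```bash
python3 st.py
```

```text
[ 0.46251181 -0.34826189 -1.02298513] [2.14336202 2.78795183 4.50209163] 0.41197899173937913 35.99388141185045
76.14909266576505 -1.594209284153871
```

{"name": "servo_tool", "arguments": {"deltas": [[[0, 0, 0], [0, 0, -0.02], 0.3], [[0, 0, 0], [0, 0, -0.02], 0.3], [[0, 0, 0], [0, 0, 0], 0.3]]}}

```text
time_s: 5.85
eef_pos: [531.4, -22.9, 77.3]
ee_rot: [0.002, 0.09, 0.996, 0.0]
force: [6.2, 2.2, 2.5]
grip_width: 0.411
grip_force: 52.9
```

```bash
python3 st.py
```

```text
[ 0.36853565 -0.96708624 -1.47533206] [6.203885   2.202256   2.53463628] 0.41064612687242885 52.91398004628718
79.6659061223997 -1.6560979999784988
```

{"name": "servo_tool", "arguments": {"deltas": [[[0, 0, 0], [0, 0, 0.033], 0.3], [[0, 0, 0], [0, 0, 0], 0.3], [[0, 0, 0], [0, 0, 0], 0.8], [[0, 0, 0], [0, 0, 0], 0.8], [[0, 0, 0], [0, 0, 0], 0.8], [[0, 0, -0.05], [0, 0, 0], 0.8], [[0, 0, -0.05], [0, 0, 0], 0.8], [[0, 0, 0], [0, 0, 0], 0.8]]}}

```text
time_s: 6.65
eef_pos: [530.6, -23.2, 98.2]
ee_rot: [0.002, 0.114, 0.993, -0.0]
force: [0.3, -0.7, 0.3]
grip_width: 0.802
grip_force: 0.0
```

```bash
python3 st.py; python3 - <<'E'
from h import *
np.set_printoptions(precision=3,suppress=True)
T=tool();im=optics.capture("wrist");print(T[1])
a=blob(im,(0,170,70),(6,255,255),(200,380,100,400));print(a,atz("wrist",a,118,T))
c=im[130:330,190:390];cv2.imwrite("pics/w3.png",cv2.resize(c,None,fx=3,fy=3,interpolation=cv2.INTER_CUBIC))
E
```

```text
[-0.01774363  0.03566931  0.03562642] [ 0.34083119 -0.65834801  0.34744813] 0.8024026380675181 0.0
76.8731556450097 -1.605996890013839
[530.623 -23.166  98.176]
(np.float64(287.8807645631068), np.float64(290.88865291262135), 3296) [525.859 -22.815 118.   ]
```

View pics/w3.png

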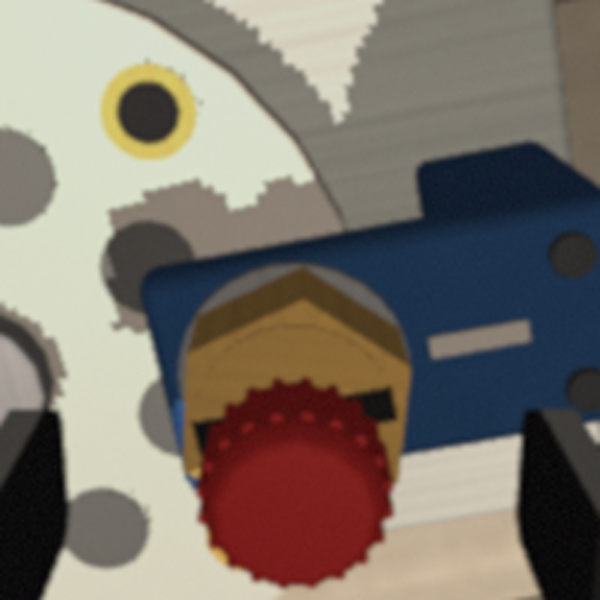

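The slot now lies parallel to the white mark, at about (300,420) in the crop, so the nut is fully open. The knob sits between the fingers, and I'll grip it next.

{"name": "servo_tool", "arguments": {"deltas": [[[0, 0, 0.012], [0, 0, 0], 0.6], [[0, 0, 0], [0, 0, 0], 0.4], [[0, 0, 0], [0, 0, 0], 0.2], [[0, 0, 0], [0, 0, 0], 0.1], [[0, 0, 0], [0, 0, 0], 0.1], [[0, 0, 0], [0, 0, 0], 0.1], [[0, 0, 0], [0, 0, 0], 0.1], [[0, 0, 0], [0, 0, 0], 0.1]], "squeeze": 60}}

```text
time_s: 7.5
eef_pos: [529.6, -22.7, 93.8]
ee_rot: [-0.0, 0.114, 0.993, 0.0]
force: [-1.1, 4.9, 0.1]
grip_width: 0.284
grip_force: 58.9
```

```bash
python3 st.py
```

```text
[ 0.73365539  0.01294263 -0.06228912] [-1.14708678  4.89204425  0.12568141] 0.2841193252992566 58.873427510261536
76.87094472004996 -1.6060147092384065
```

{"name": "servo_tool", "arguments": {"deltas": [[[0, 0, -0.015], [0, 0, 0], 0.1], [[0, 0, -0.015], [0, 0, 0], 0.1], [[0, 0, -0.015], [0, 0, 0], 0.1], [[0, 0, -0.015], [0, 0, 0], 0.1], [[0, 0, -0.015], [0, 0, 0], 0.1], [[0, 0, 0], [0, 0, 0], 0.1]]}}

```text
time_s: 8.1
eef_pos: [529.6, -22.7, 108.7]
ee_rot: [-0.0, 0.114, 0.993, 0.0]
force: [2.9, 4.7, -7.1]
grip_width: 0.284
grip_force: 59.1
```

{"name": "servo_tool", "arguments": {"deltas": [[[0, 0, -0.005], [0, 0, 0], 0.1], [[0, 0, 0], [0, 0, 0], 0.1]]}}

```text
time_s: 8.3
eef_pos: [529.6, -22.7, 109.5]
ee_rot: [-0.0, 0.114, 0.993, 0.0]
force: [2.7, 5.0, -7.5]
grip_width: 0.281
grip_force: 59.1
```

{"name": "servo_tool", "arguments": {"deltas": [[[0, 0, -0.005], [0, 0, 0], 0.1], [[0, 0, 0], [0, 0, 0], 0.1]]}}

```text
time_s: 8.5
eef_pos: [529.6, -22.7, 110.4]
ee_rot: [-0.0, 0.114, 0.993, 0.0]
force: [2.7, 3.7, -7.8]
grip_width: 0.283
grip_force: 59.1
```

{"name": "servo_tool", "arguments": {"deltas": [[[0, 0, -0.005], [0, 0, 0], 0.1], [[0, 0, 0], [0, 0, 0], 0.1]]}}

```text
time_s: 8.7
eef_pos: [529.5, -22.7, 111.4]
ee_rot: [-0.0, 0.114, 0.993, 0.0]
force: [2.6, 5.5, -8.3]
grip_width: 0.284
grip_force: 59.2
```

{"name": "servo_tool", "arguments": {"deltas": [[[0, 0, -0.005], [0, 0, 0], 0.1], [[0, 0, 0], [0, 0, 0], 0.1]]}}

```text
time_s: 8.9
eef_pos: [529.5, -22.7, 111.9]
ee_rot: [-0.001, 0.114, 0.993, 0.0]
force: [3.9, 4.3, -11.4]
grip_width: 0.282
grip_force: 60.1
```

{"name": "servo_tool", "arguments": {"deltas": [[[0, 0, -0.003], [0, 0, 0], 0.1], [[0, 0, 0], [0, 0, 0], 0.1]]}}

```text
time_s: 9.1
eef_pos: [529.4, -22.7, 112.0]
ee_rot: [-0.001, 0.114, 0.993, 0.0]
force: [5.8, 4.8, -16.2]
grip_width: 0.281
grip_force: 60.0
```

The force jumped at 18 mm of lift, so the plunger is on its stop. I'll check that it stays there and that the nut is still open.

{"name": "servo_tool", "arguments": {"deltas": [[[0, 0, 0], [0, 0, 0], 0.1], [[0, 0, 0], [0, 0, 0], 0.1], [[0, 0, 0], [0, 0, 0], 0.1], [[0, 0, 0], [0, 0, 0], 0.1], [[0, 0, 0], [0, 0, 0], 0.1]]}}

```text
time_s: 9.6
eef_pos: [529.4, -22.7, 112.0]
ee_rot: [-0.001, 0.114, 0.993, 0.0]
force: [6.2, 4.1, -15.8]
grip_width: 0.284
grip_force: 60.0
```

```bash
python3 - <<'E'
from h import *
w=optics.capture("wrist")[130:400,150:420];s=optics.capture("side")[160:260,225:325]
cv2.imwrite("pics/f.png",np.hstack([cv2.resize(w,(400,400)),cv2.resize(s,(400,400),interpolation=cv2.INTER_CUBIC)]))
E
```

```text
(no output)
```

View pics/f.png

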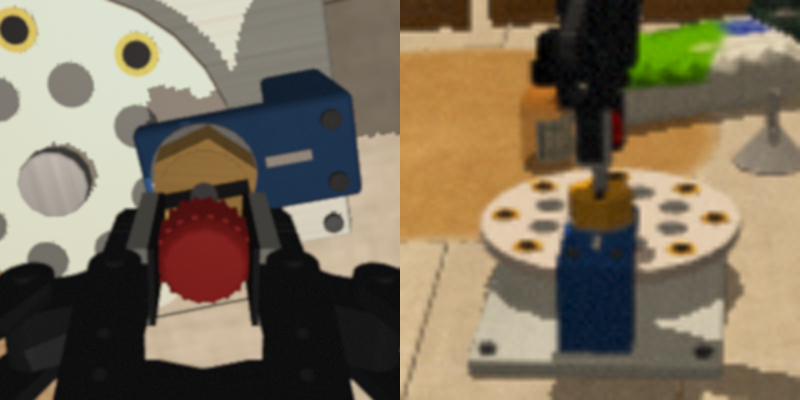

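The red knob (205,250) is held between the pads with the stem showing beneath it. The nut's slot (205,185) still points along the arm towards the mark.

```bash
python3 -c "
from rig import ctrl;print(ctrl.finish_job())"
```

```text
the job is handed in; nothing more can be done
None
```

I turned the lock nut counter-clockwise to its stop, pulled the plunger up 18 mm to its stop, and handed the job in at about 10 s with the gripper still holding the knob; the beaker, atomiser, dropper bottle and funnel were not touched.

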